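# Snap a latch hook onto the stock rail

## Task

Lift the loose lifting hook out of the drilled wooden block and hang it on the bar of the stock rail, in the gap between the two hooks already hanging there: push its mouth onto the bar until the sprung latch flips shut behind it. Then tug it back lightly so that the shut latch bears on the bar, let it down again and leave it hanging freely. Feel your way without forcing hook or bar, and leave the other fittings where they lie.

Things in the scene. Friction and masses are not known exactly. Their poses are not given: they have to be found in the camera images.
- hook: Forged steel shank hook, 0.46 kg, 20 mm thick (its y), standing shank down, bowl up, in a hole of the block. Origin: centre of the bowl (inner radius 17 mm); z up, away from the shank; x to the tip side. In (x,z) mm: outer top z 40; back x -37 to -17; neck 21 wide at (0,-46); tip nose 10 wide at (27,-13), inner face x 20; collar 21 dia at z -61. It may hang either way round.
- hook_seat (a point): Where the axis of a 16 mm bar lies when seated in the hook's crown: hook (x,z) = (0,9) mm. Axes as the hook's. When hung, this point is on the bar's axis.
- hook_mouth (a point): Middle of the mouth, between tip nose and neck: hook (x,z) = (15.5,-26) mm. The mouth faces +x and down. A 16 mm bar goes in straight from here to hook_seat, with about 3 mm to spare either side; the hook itself thus moves toward its +x and down.
- hook_back (a point): Middle of a good grip on the hook's back, hook (x,z) = (-24,12) mm, held across the 20 mm thickness (y); the steel there spans about x -37 to -13, z -10 to 28 mm, and fingers kept at x below -13 stay clear of the bar.
- hook_foot (a point): Centre of the shank's lower end, hook (x,z) = (0,-105) mm; the threaded shank is 16 mm dia, 45 long, on x = 0, z pointing up.
- latch (a joint): The hook's sprung latch: 0 rad shut against the tip, positive swung into the bowl (to 1.25); opens inward only. It gives way to 3 to 8 N from outside and snaps shut behind a 16 mm bar that is within about 5 mm of seating. Shut, it stops a bar pulled from inside, met about 24 mm back along the way in (hook_seat to hook_mouth).
- tongue: The latch's steel tongue, 37 mm long, 12 wide, 3 thick. Origin on its pivot at hook (x,z) = (6,-42) mm; x runs along it to the free end, at hook (19.5,-8) when shut.
- stand: Grey stock rail, fixed and rigid: base 110 x 350 x 10 mm (x, y, z), uprights 37 x 8 mm, 225 high, at y -150 and 150; a 16 mm dia steel bar runs between them along y. Origin: underside centre of the base. Two like hooks hang on the bar at y -118 and 118 mm (20 thick); the new one goes between, within 90 mm of the middle.
- rail_mid (a point): Point of the rail 175 mm above the bench, midway between the uprights; y along the bar. The bar is right above or below or on it: its ends are clamped in upright slots, so its axis is anywhere from 150 to 200 mm above the bench. Not measured: find it by touch. Hook and rail should not press on each other with more than 30 N, knocks included: touch slowly.
- block: Fixed beech block 220 x 60 x 40 mm high with three 18.5 mm through holes at x = -80, 0, 80 mm on its centre line; origin underside centre. The hook stands in one end hole (shank end on the bench), an eye bolt in the other.
- eyebolt: Zinc plated eye bolt standing in the block, collar on the block's top; ring 53 mm over all, eye top 58 mm over the collar's underside, which is its origin. Leave it.
- draincock: Bystander: brass drain cock lying, 56 x 44 x 25 mm, origin underside.
- union: Bystander: copper pipe union standing, 44 mm over the corners, 50 high, origin underside.
- endcap: Bystander: zinc end cap, 39 mm dia, 27 high, origin underside.
- nutdriver: Bystander: red handled nut driver lying, 208 mm long, 28 dia, origin underside where the handle ends.
- shackle: Bystander: bow shackle lying flat, about 70 x 65 x 19 mm, origin underside.
- beamclamp: Bystander: small iron beam clamp standing, 50 x 22 mm, 75 high, origin underside.

How it is judged:
On the way, in this order (a step that is already met when the one before it is completed fails the run):
1. the bar lies in the hook's bowl and the latch has flipped shut behind it (x of hook in the frame of stand between -0.014 and 0.014 m and y of hook in the frame of stand between -0.09 and 0.09 m and z of hook in the frame of stand between 0.138 and 0.2 m and value of joint latch below 0.15 rad), for 0.1 s.
2. tugged back: the shut latch bears on the bar with more than 2.5 N (contact force between tongue and stand above 2.5 N and value of joint latch below 0.15 rad), for 0.15 s.
At the end, for the whole second after the job is handed in: The hook hangs at rest on the bar by its bowl, between the two hung hooks: its origin within 14 mm of the bar's line sideways, within 90 mm of the rail's middle, 138 to 194 mm above the bench, upright within 0.3 rad, the latch shut (under 0.15 rad) (x of hook in the frame of stand between -0.014 and 0.014 m and y of hook in the frame of stand between -0.09 and 0.09 m and z of hook in the frame of stand between 0.138 and 0.194 m and value of joint latch below 0.15 rad and angle between hook's own z axis and vertical below 0.3 rad and linear speed of hook below 0.03 m/s and angular speed of hook below 0.4 rad/s); the robot touches nothing.
It fails at once if hook and stock rail press on each other with more than 30 N (contact force between hook and stand above 30 N).
It fails at once if another fitting is moved by more than 30 mm (distance of any of eyebolt, draincock, union, endcap, nutdriver, shackle, beamclamp from where it was at the start of the episode above 0.03 m).
It also fails if it takes over 64 s, if anything falls off the work surface, if the arm or the gripper's body presses on something with over 40 N, if the wrist force passes 120 N, or if a joint passes its speed limit or range.

## Robot

A 6-joint arm with a two-finger parallel gripper is mounted at the origin on the work surface. World frame = base frame: x ahead of the robot, y to its left, z up, the work surface at z = 0. Lengths are in m, angles in rad, forces in N, time in s.
With the tool pointing down it reaches from about 0.35 to 0.775 m from the base axis. Payload 5.5 kg.
Tool frame: the origin (TCP) lies at the very end of the fingers, on their centre line; the grasp point (between the pads) lies 19 mm behind it; z points along the fingers, y is the direction in which the jaws open and shut (so a half turn about z gives the same grasp; the last joint's range is limited). The gripper opens to 85 mm and grips with 20 to 120 N. Pads are 22 mm wide; open, the fingers measure 114 mm over their backs; the gripper's body (76 mm by 85 mm) begins 54 mm behind the grasp point. The pads swing forward as they close: fully open they stand 13 mm farther back than shut.
Start: joints at [1.14, 0.313, 0.046, 1.304, 0, 1.431], TCP at [0.165, 0.551, 0.231] pointing down, gripper open.
Joint ranges: [-2.76, 2.76], [-0.86, 1.69], [-1.03, 1.26], [-2.2, 2.34], [-1.47, 1.5], [-3.14, 3.14]. Speed limits (rad/s): [2.57, 2.57, 3.14, 3.14, 3.14, 3.14].

## Interface

Orientations are given as a unit quaternion [w, x, y, z].
In Python, from workcell import get_state, vision, workorder, silhouettes, tip_of gives the robot as it stands.
- The arm moves only by the shell command python3 -m inch 'ROWS' [FORCE]. ROWS is JSON, a list of rows, each a list of 7 numbers: the shift along the tool's x, y, z in cm, then the turn, a rotation vector about the tool's x, y, z in degrees, then the finger opening in cm, from 0 to 8.54. In form: [[dx, dy, dz, rx, ry, rz, hand], ...]. A call has 1 to 5 rows; each row shifts and turns the commanded pose from where the row before left it, along the tool's axes as they then stand; what a row does not reach is not made up. A row lasts 1/10 s, in which the tool goes at most 50 mm and 8.59 degrees, less where a joint would pass 70% of its speed; a pose out of reach is approached as far as the arm can. A call with a gripper value outside its range is refused whole. The fingers move at their own pace and stop on an object; FORCE is the grip in N (left out, the last holds). Time passes only in rows, so rows that do not move let the fingers close. It gives the time, the measured TCP pose, the force and the opening at its end, in the units of the state.
- get_state(): the state, without advancing time (a new reading comes with each control period).
- vision.read_camera(name): name is "scene" or "top" or "wrist"; returns a dict with "pixels" (420x560x3 uint8, red, green, blue), "depth" (420x560 float32, m along the optical axis (not along the pixel's ray), 0 where there is no reading), "mtx" (3x3 intrinsics, pixels), "k1" (the pictures are not rectified: a ray, as slopes to the right and down, at radius r is drawn at 1 + k1 r^2 times it, then the intrinsics apply), "T" (4x4, takes a point from camera to world coordinates); the wrist camera has in their place "tool_from_camera" (4x4, takes a point from camera to tool coordinates, whose origin is the TCP and whose axes are the flange's). Camera axes: x right, y up, looking along -z (the intrinsics and any distortion apply to the point x, -y, -z); pixel columns grow to the right and rows downward; lengths in m; the calibration is good to about 2 mm. A picture is of the moment at which its call begins: read the wrist's pose just before it.
- workorder.hand_in(): hands the job in, once; it reports no verdict.
Trained networks look in a picture, given as the dict that the camera call returned (one of the last four; its "shot" number tells which), for a name from the list of things; names that differ only in an ending like _2 or _b are one class to them, and where a whole thing is asked for, a point or a joint stands for the part that bears it (a point fixed in the world has none). Each returns a list of dicts, best first, with "confidence" (0 to 1); they miss things now and then, are a little off and sometimes report something else, mostly with a low value. They report only what shows in the picture. A call takes as long as a camera call.
- silhouettes(picture, label): "mask" (420x560 bool, what is visible of it) and "location" ([column, row] in pixels, amid what is visible of it).
- tip_of(picture, label): "location" ([column, row] in pixels: a listed point, or the origin of a listed thing).
The state is a dict: "clock": time; "joint_pos": joint angles; "qvel": joint speeds; "tau": joint torques, N m; "tcp_pos": TCP position; "orientation": TCP orientation; "wrist_force": force on the tool from outside, world axes, zero at the start; "ft_torque": the same for the moment, N m; "finger_gap": finger opening in m.
Only numpy, scipy, OpenCV 4.12 (cv2) and the standard library are available. Lean on these libraries where they do the work, as an engineer would, in place of code of your own. Each camera call takes 0.05 s, during which the arm holds its last target.

## Working session

There is one attempt and no reset: what is moved stays moved. The work goes in short steps, Python scripts to look and compute and a shell command to move; the robot and the scene stay as the last step left them, time stands still between calls to the robot, and variables do not carry over. Pictures are saved under pics/ and viewed, and the job is handed in when it is done.

```bash
ls; mkdir -p pics; cat > h.py <<'E'
import numpy as np, cv2
from workcell import get_state, vision, workorder, silhouettes, tip_of
from scipy.spatial.transform import Rotation as R
def tool():
    s=get_state(); q=s['orientation']; T=np.eye(4); T[:3,:3]=R.from_quat([q[1],q[2],q[3],q[0]]).as_matrix(); T[:3,3]=s['tcp_pos']; return T
def cam(name):
    Tt=tool(); p=vision.read_camera(name); p['W']=np.array(p['T']) if 'T' in p else Tt@np.array(p['tool_from_camera']); return p
def ray(p,uv):
    K=np.array(p['mtx']); k=p['k1']; d=np.array([(uv[0]-K[0,2])/K[0,0],(uv[1]-K[1,2])/K[1,1]]); u=d.copy()
    for _ in range(20): u=d/(1+k*(u@u))
    return np.array([u[0],-u[1],-1.])
def at_depth(p,uv,z): return (p['W']@np.r_[ray(p,uv)*z,1])[:3]
def dep(p,uv,r=0):
    c,w=int(round(uv[0])),int(round(uv[1])); a=p['depth'][max(0,w-r):w+r+1,max(0,c-r):c+r+1]; a=a[a>0]; return np.median(a) if a.size else 0
def on_z(p,uv,z):
    d=p['W'][:3,:3]@ray(p,uv); o=p['W'][:3,3]; return o+d*(z-o[2])/d[2]
def proj(p,X):
    c=np.linalg.inv(p['W'])@np.r_[X,1]; u=np.array([c[0]/-c[2],-c[1]/-c[2]]); u=u*(1+p['k1']*(u@u)); K=np.array(p['mtx']); return np.array([K[0,0]*u[0]+K[0,2],K[1,1]*u[1]+K[1,2]])
def cloud(p,m=None):
    v,u=np.nonzero((p['depth']>0)&(m if m is not None else True)); K=np.array(p['mtx']);k=p['k1']
    d=np.c_[(u-K[0,2])/K[0,0],(v-K[1,2])/K[1,1]]; q=d.copy()
    for _ in range(20): q=d/(1+k*(q**2).sum(1))[:,None]
    z=p['depth'][v,u]; P=np.c_[q[:,0]*z,-q[:,1]*z,-z]; return P@p['W'][:3,:3].T+p['W'][:3,3]
def save(p,n): cv2.imwrite('pics/'+n,cv2.cvtColor(p['pixels'],cv2.COLOR_RGB2BGR))
E
python3 - <<'E'
from h import *
print(get_state())
for n in['scene','top']:
    p=cam(n); save(p,n+'0.png'); print(n,p['W'].round(3).tolist(),p['mtx'],p['k1'])
    for l in ['hook','stand','block','eyebolt','latch','tongue']:
        for d in silhouettes(p,l)[:4]: 
            c=cloud(p,d['mask']); print(l,round(d['confidence'],2),np.round(d['location']),d['mask'].sum(), np.percentile(c,[2,50,98],axis=0).round(3).tolist() if len(c) else '')
    for l in ['hook','hook_back','hook_seat','hook_mouth','hook_foot','rail_mid','stand','block']:
        for d in tip_of(p,l)[:3]: print('tip',l,round(d['confidence'],2),np.round(d['location'],1))
E
```

```text
pics
{'clock': 0.0, 'joint_pos': array([ 1.14040280e+00,  3.13982489e-01,  4.49532038e-02,  1.30358561e+00,
       -2.68761923e-06,  1.43121099e+00]), 'qvel': array([ 0.00096532,  0.00256533,  0.00020711, -0.00011725, -0.00067927,
        0.00083313]), 'tau': array([-4.97153051e-04, -4.80630040e+01,  2.98533493e+01,  1.95390685e-02,
       -3.30173043e-04,  4.21242945e-06]), 'tcp_pos': array([0.16465168, 0.55038169, 0.23040852]), 'orientation': array([-2.54353526e-04,  1.44892210e-01,  9.89447028e-01, -8.72986810e-04]), 'wrist_force': array([-0.08550101,  0.37369477,  0.52669895]), 'ft_torque': array([ 0.00814407, -0.02730972,  0.02235663]), 'finger_gap': 0.08516187909892975}
scene [[-0.027, -0.728, 0.685, 1.188], [1.0, -0.01, 0.029, 0.13], [-0.014, 0.686, 0.728, 0.769], [0.0, 0.0, 0.0, 1.0]] [[448.99668921   0.         276.60086431]
 [  0.         448.99668921 207.00662973]
 [  0.           0.           1.        ]] -0.014161314304250033
hook 0.73 [344. 234.] 657 [[0.606, 0.22, 0.044], [0.635, 0.234, 0.113], [0.659, 0.249, 0.144]]
hook 0.73 [382. 191.] 462 [[0.354, 0.329, 0.009], [0
[... 1350 characters left out ...]
9], [0.654, 0.264, 0.044]]
block 0.5 [215. 179.] 356 [[0.596, 0.221, 0.064], [0.624, 0.232, 0.137], [0.654, 0.246, 0.145]]
eyebolt 0.74 [232. 253.] 231 [[0.449, 0.202, 0.037], [0.474, 0.211, 0.084], [0.497, 0.227, 0.098]]
eyebolt 0.49 [219. 182.] 356 [[0.594, 0.221, 0.065], [0.622, 0.232, 0.137], [0.654, 0.246, 0.145]]
tip hook 0.87 [216.6 178.7]
tip hook_back 0.84 [219. 187.]
tip hook_seat 0.95 [222.7 177.8]
tip hook_seat 0.23 [386.1 299.3]
tip hook_mouth 0.54 [217.4 173.9]
tip hook_mouth 0.42 [168.1 183.4]
tip hook_foot 0.54 [218.  173.7]
tip rail_mid 0.68 [363.6 138.4]
tip rail_mid 0.65 [463.3 188.9]
tip rail_mid 0.23 [167.9 181.4]
tip stand 0.79 [432.8 200.6]
tip block 0.91 [229.2 221.8]
```

View pics/scene0.png

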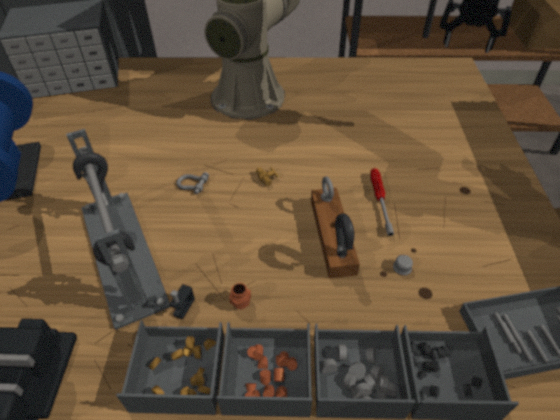

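View pics/top0.png

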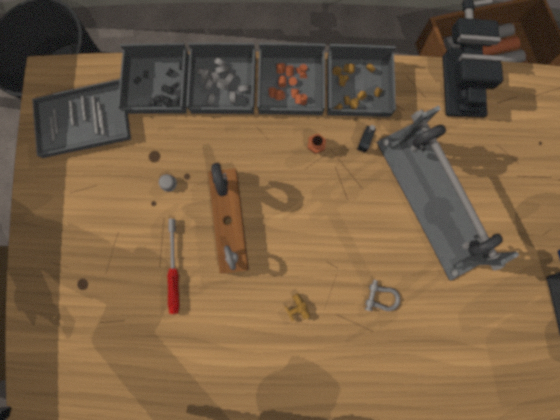

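```bash
python3 - <<'E'
from h import *
p=cam('scene');t=cam('top')
def crop(p,c,w,h,n,s): 
    u,v=c; im=p['pixels'][v:v+h,u:u+w]; return cv2.cvtColor(cv2.resize(im,(w*s,h*s),interpolation=cv2.INTER_CUBIC),cv2.COLOR_RGB2BGR)
a=crop(p,(300,170),100,100,'',4); b=crop(t,(180,150),100,100,'',4)
cv2.imwrite('pics/hk.png',np.hstack([a,b]))
a=crop(p,(60,120),130,200,'',3); b=crop(t,(370,100),130,200,'',3)
cv2.imwrite('pics/st.png',np.hstack([a,b]))
for q in (p,t):
    c=cloud(q); 
    s=c[(abs(c[:,0]-.63)<.06)&(abs(c[:,1]-.235)<.06)&(c[:,2]>.06)&(c[:,2]<.2)]
    m=s.mean(0); _,sv,V=np.linalg.svd(s[:,:2]-m[:2]); print(len(s),m,V[0],sv, (s.min(0),s.max(0)))
    bl=c[(c[:,2]>.035)&(c[:,2]<.043)&(c[:,0]>.4)&(c[:,0]<.7)&(c[:,1]>.15)&(c[:,1]<.3)]
    print('block',cv2.minAreaRect((bl[:,:2]*1000).astype(np.float32)))
    st=c[(c[:,2]>.006)&(c[:,2]<.016)&(c[:,0]>.4)&(c[:,0]<.8)&(c[:,1]>-.4)&(c[:,1]<-.08)]
    print('base',cv2.minAreaRect((st[:,:2]*1000).astype(np.float32)))
    br=c[(c[:,2]>.13)&(c[:,2]<.21)&(c[:,0]>.4)&(c[:,0]<.8)&(c[:,1]>-.4)&(c[:,1]<-.08)]
    print('bar',len(br),br.mean(0)); 
    np.save('br_%s.npy'%('s' if q is p else 't'),br)
E
```

```text
601 [0.6349888  0.23367071 0.11351096] [0.93201057 0.3624311 ] [0.42664566 0.11850469] (array([0.60075424, 0.21900965, 0.06036085]), array([0.66024222, 0.2549453 , 0.14539949]))
block ((549.6239013671875, 224.15281677246094), (220.77308654785156, 61.120872497558594), 8.629477500915527)
base ((601.130615234375, -218.71383666992188), (399.5881042480469, 275.0019226074219), 0.43970462679862976)
bar 2524 [ 0.62382332 -0.22026759  0.16995376]
382 [0.62379205 0.23295819 0.12747123] [-0.97285515 -0.23141492] [0.34315722 0.12012102] (array([0.59306657, 0.21975056, 0.06310721]), array([0.6579834 , 0.25424087, 0.1472266 ]))
block ((549.4899291992188, 225.42666625976562), (220.56410217285156, 58.87261962890625), 8.169647216796875)
base ((600.5470581054688, -239.19577026367188), (398.7333679199219, 316.5557556152344), 0.07619547098875046)
bar 2324 [ 0.60016948 -0.22653351  0.17151054]
```

View pics/hk.png

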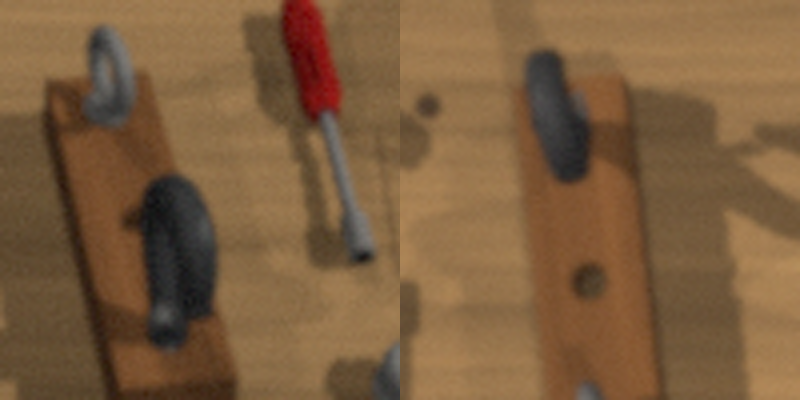

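View pics/st.png

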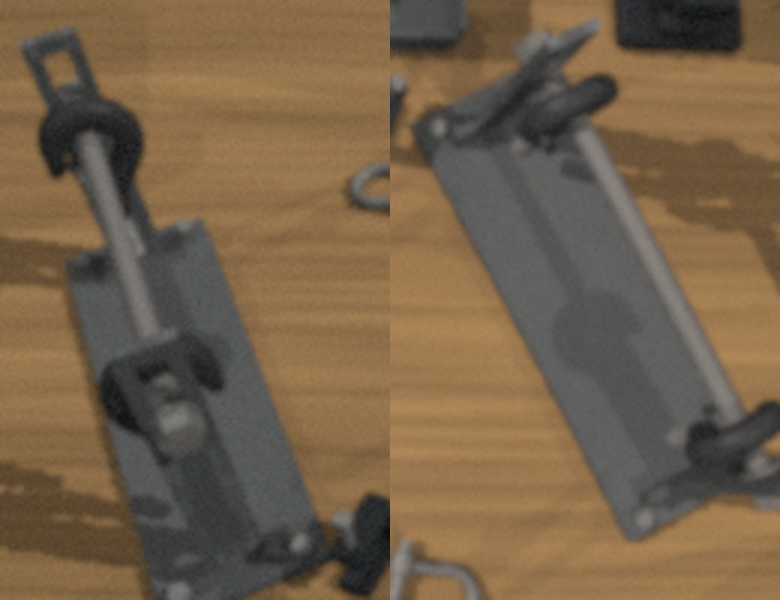

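```bash
python3 - <<'E'
from h import *
for n in ['scene','top']:
    p=cam(n); 
    m=silhouettes(p,'stand')[0]['mask']; c=cloud(p,m)
    st=c[(c[:,2]>.004)&(c[:,2]<.017)]
    r=cv2.minAreaRect((st[:,:2]*1000).astype(np.float32)); print('base',r)
    br=c[(c[:,2]>.14)&(c[:,2]<.22)]
    c=cloud(p); c=c[(c[:,0]>.4)&(c[:,0]<.8)&(c[:,1]>-.4)&(c[:,1]<-.08)]
    # stand frame approx
    a=np.deg2rad(r[2]); 
    w,h=r[1]; ax=np.array([np.cos(a),np.sin(a)]) if w>h else np.array([-np.sin(a),np.cos(a)])
    if ax[1]<0: ax=-ax
    o=np.array(r[0])/1000; nx=np.array([ax[1],-ax[0]])
    print('y axis',ax,'center',o,'angle',np.degrees(np.arctan2(ax[1],ax[0])))
    y=(c[:,:2]-o)@ax; x=(c[:,:2]-o)@nx; z=c[:,2]
    k=(abs(y)<.095)&(abs(x)<.04)&(z>.12)&(z<.23)
    for lo in np.arange(-.09,.09,.03):
        j=k&(y>=lo)&(y<lo+.03)
        if j.sum()>5: print(round(lo,2),j.sum(),'x',np.percentile(x[j],[5,50,95]).round(4),'z',np.percentile(z[j],[5,50,95]).round(4))
E
```

```text
base ((608.306640625, -229.03012084960938), (350.5195617675781, 108.63811492919922), 28.116479873657227)
y axis [0.88199135 0.47126559] center [ 0.60830664 -0.22903012] angle 28.116479873657227
-0.09 84 x [-0.0077 -0.0009  0.0065] z [0.1622 0.1679 0.1698]
-0.06 84 x [-0.0073 -0.0005  0.0065] z [0.1629 0.1678 0.1696]
-0.03 82 x [-0.0058  0.      0.0067] z [0.1631 0.167  0.1697]
0.0 80 x [-0.006  -0.0005  0.006 ] z [0.1633 0.1675 0.1699]
0.03 100 x [-0.0066  0.0005  0.0075] z [0.1642 0.1691 0.171 ]
0.06 100 x [-0.0064  0.0001  0.0076] z [0.1637 0.169  0.1712]
base ((606.268310546875, -226.98731994628906), (351.21990966796875, 110.44083404541016), 27.96135139465332)
y axis [0.88326407 0.46887587] center [ 0.60626831 -0.22698732] angle 27.961351394653324
-0.09 131 x [-0.0054 -0.0008  0.0079] z [0.1606 0.1667 0.1703]
-0.06 136 x [-0.006  -0.0005  0.008 ] z [0.1617 0.1667 0.1698]
-0.03 126 x [-0.0051 -0.0004  0.0075] z [0.161  0.1663 0.1698]
0.0 135 x [-0.0061 -0.0011  0.0071] z [0.1602 0.167  0.1705]
0.03 124 x [-0.0055 -0.0004  0.0074] z [0.1605 0.1663 0.1702]
0.06 136 x [-0.0057 -0.0005  0.0078] z [0.1611 0.1672 0.1701]
```

```bash
python3 - <<'E'
from h import *
p=cam('wrist'); print(np.round(p['tool_from_camera'],3).tolist(),p['mtx'])
T=tool(); print(T.round(3)); g=np.array([.60,.22,.27]); print((T[:3,:3].T@(g-T[:3,3])*100).round(2))
E
```

```text
[[-0.0, 0.954, 0.301, 0.078], [1.0, 0.0, 0.0, 0.0], [0.0, 0.301, -0.954, -0.142], [0.0, 0.0, 0.0, 1.0]] [[316.26821787   0.         280.74355205]
 [  0.         316.26821787 208.17427082]
 [  0.           0.           1.        ]]
[[-0.958  0.287  0.     0.165]
 [ 0.287  0.958  0.     0.551]
 [-0.     0.    -1.     0.231]
 [ 0.     0.     0.     1.   ]]
[-51.17 -19.22  -3.87]
```

```bash
python3 -m inch '[[-4,-2,0,0,0,-6,8.54],[-4,-2,0,0,0,-6,8.54],[-4.2,-1,0,0,0,-6,8.54],[-4.2,-1,0,0,0,-6,8.54],[-4.2,-1,0,0,0,-6,8.54]]'; python3 - <<'E'
from h import *
T=tool(); print(T.round(3)); g=np.array([.52,.205,.23]); print((T[:3,:3].T@(g-T[:3,3])*100).round(2))
E
```

```text
clock: 2.35
tcp_pos: [0.3607, 0.4653, 0.2319]
orientation: [0.0, -0.118, 0.993, 0.0]
wrist_force: [0.1, 1.0, 0.8]
finger_gap: 0.0855
[[-0.972 -0.235  0.001  0.361]
 [-0.235  0.972  0.001  0.465]
 [-0.001  0.    -1.     0.232]
 [ 0.     0.     0.     1.   ]]
[ -9.38 -29.04   0.18]
```

```bash
python3 -m inch '[[-1.5,-4.5,0,0,0,0,8.54],[-1.5,-4.5,0,0,0,0,8.54],[-1.5,-4.5,0,0,0,0,8.54],[-1.5,-4.5,0,0,0,0,8.54],[-1.5,-4.5,0,0,0,0,8.54]]'; python3 -m inch '[[-1,-4,0,0,0,0,8.54],[-1,-2.5,0,0,0,0,8.54],[0,0,0,0,0,0,8.54]]'
python3 - <<'E'
from h import *
T=tool(); print(T.round(3)); p=cam('wrist'); save(p,'w1.png')
for l in ['hook','hook_back','hook_seat','hook_mouth']:
    for d in tip_of(p,l)[:2]: print(l,round(d['confidence'],2),np.round(d['location'],1))
c=cloud(p); s=c[(abs(c[:,0]-.63)<.06)&(abs(c[:,1]-.235)<.05)&(c[:,2]>.06)&(c[:,2]<.2)]
print(len(s))
for lo in np.arange(.06,.15,.01):
    k=s[(s[:,2]>=lo)&(s[:,2]<lo+.01)]
    if len(k)>5:
        _,_,V=np.linalg.svd(k[:,:2]-k[:,:2].mean(0)); print(round(lo,2),len(k),k.mean(0).round(3),k.min(0).round(3),k.max(0).round(3),np.degrees(np.arctan2(V[0,1],V[0,0])).round(1))
np.save('hk.npy',s)
E
```

```text
clock: 2.85
tcp_pos: [0.485, 0.2629, 0.2314]
orientation: [0.0, -0.116, 0.993, 0.0]
wrist_force: [0.3, 0.1, -0.4]
finger_gap: 0.0857
clock: 3.15
tcp_pos: [0.5206, 0.203, 0.2312]
orientation: [0.0, -0.114, 0.994, -0.0]
wrist_force: [0.7, -0.0, 0.2]
finger_gap: 0.0855
[[-0.974 -0.226  0.001  0.521]
 [-0.226  0.974 -0.001  0.203]
 [-0.001 -0.001 -1.     0.231]
 [ 0.     0.     0.     1.   ]]
hook 0.67 [292.7 306.8]
hook 0.36 [ 50.7 283.8]
hook_back 0.95 [290.4 294.2]
hook_seat 0.85 [289.1 312.4]
hook_mouth 0.67 [289.3 307.8]
1629
0.06 56 [0.628 0.25  0.065] [0.624 0.226 0.06 ] [0.634 0.256 0.069] 101.2
0.07 7 [0.636 0.227 0.073] [0.634 0.227 0.071] [0.638 0.228 0.077] 13.7
0.09 32 [0.596 0.229 0.095] [0.593 0.22  0.09 ] [0.602 0.238 0.1  ] 106.2
0.1 101 [0.595 0.228 0.105] [0.592 0.22  0.1  ] [0.602 0.239 0.11 ] 107.2
0.11 153 [0.595 0.229 0.115] [0.592 0.22  0.11 ] [0.603 0.24  0.12 ] 104.5
0.12 270 [0.6   0.229 0.125] [0.594 0.221 0.12 ] [0.617 0.243 0.13 ] 115.2
0.13 533 [0.614 0.234 0.136] [0.599 0.223 0.13 ] [0.65  0.251 0.14 ] 14.5
0.14 475 [0.625 0.237 0.142] [0.609 0.227 0.14 ] [0.642 0.247 0.145] 14.5
```

View pics/w1.png

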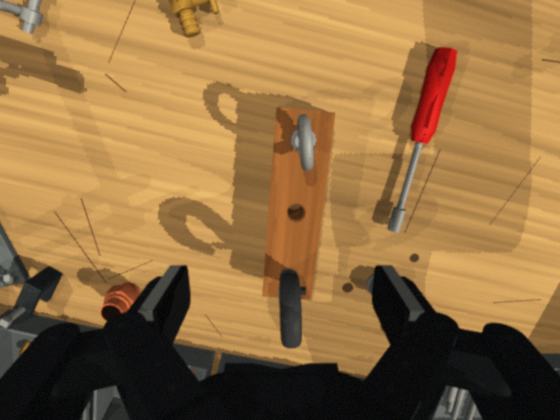

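```bash
python3 - <<'E'
from h import *
p=cam('scene'); t=cam('top')
out=[]
for q,(u,v) in ((p,(315,200)),(t,(190,150))):
  for yaw in (14.5,194.5):
    s=10; im=cv2.resize(q['pixels'][v:v+60+20,u:u+40+20],None,fx=s*.65,fy=s*.65,interpolation=cv2.INTER_CUBIC)[:,:,::-1].copy()
    a=np.radians(yaw)
    for (x,z),c in {(27,-13):(0,0,255),(20,-13):(0,128,255),(32,-13):(0,0,255),(0,-46):(0,255,0),(10,-61):(255,0,0),(-10,-61):(255,0,0),(-37,0):(255,255,0),(-17,0):(255,255,0),(0,40):(255,0,255),(6,-42):(255,255,255),(19.5,-8):(255,255,255)}.items():
      for dy in (-10,10):
        X=np.array([.628+x/1000*np.cos(a)-dy/1000*np.sin(a),.237+x/1000*np.sin(a)+dy/1000*np.cos(a),.105+z/1000])
        w=(proj(q,X)-[u,v]+.5)*s*.65; cv2.circle(im,tuple(int(i) for i in w),4,c,-1)
    out.append(im[:520,:390])
cv2.imwrite('pics/ov.png',np.hstack(out[:2])); cv2.imwrite('pics/ov2.png',np.hstack(out[2:]))
E
```

```text
(no output)
```

View pics/ov.png

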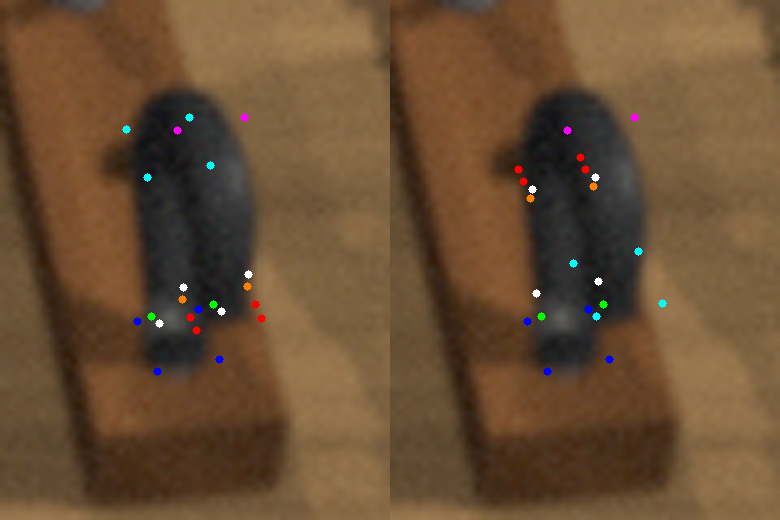

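View pics/ov2.png

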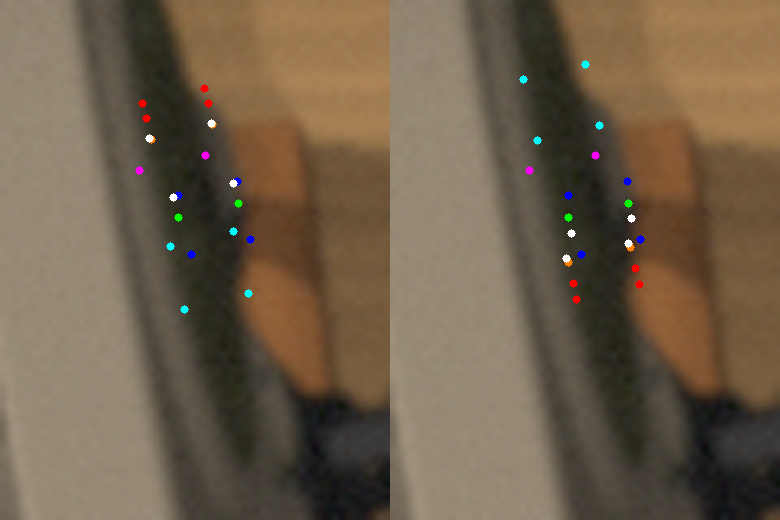

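```bash
python3 -m inch '[[-3.4,-3.1,-0.5,0,0,0,8.54],[-3.4,-3.1,-0.5,0,0,0,8.54],[0,0,0,0,0,-8.5,8.54],[0,0,0,0,0,-8.5,8.54],[0,0,0,0,0,-8.5,8.54]]'; python3 -m inch '[[0,0,0,0,0,-8.5,8.54],[0,0,0,0,0,-8.5,8.54],[0,0,0,0,0,-8.5,8.54],[0,0,0,0,0,-8.5,8.54],[0,0,0,0,0,-8.5,8.54]]'; python3 -m inch '[[0,0,0,0,0,-8.5,8.54],[0,0,0,0,-8.5,0,8.54],[0,0,0,0,-8.5,0,8.54],[0,0,0,0,-8.5,0,8.54],[0,0,0,0,0,0,8.54]]'
cat > look.py <<'E'
from h import *
import sys
T=tool(); print(T.round(3)); p=cam('wrist'); save(p,sys.argv[1])
for l in ['hook','hook_back','hook_seat','hook_mouth','hook_foot']:
    for d in tip_of(p,l)[:2]: print(l,round(d['confidence'],2),np.round(d['location'],1))
c=cloud(p); s=c[(abs(c[:,0]-.63)<.06)&(abs(c[:,1]-.235)<.05)&(c[:,2]>.046)&(c[:,2]<.2)]
for lo in np.arange(.05,.15,.01):
    k=s[(s[:,2]>=lo)&(s[:,2]<lo+.01)]
    if len(k)>5:
        _,_,V=np.linalg.svd(k[:,:2]-k[:,:2].mean(0)); print(round(lo,2),len(k),k.mean(0).round(3),k.min(0).round(3),k.max(0).round(3),np.degrees(np.arctan2(V[0,1],V[0,0])).round(1))
E
python3 look.py w2.png
```

```text
clock: 4.0
tcp_pos: [0.599, 0.162, 0.241]
orientation: [-0.0, -0.336, 0.942, 0.0]
wrist_force: [-0.4, -0.2, -0.3]
finger_gap: 0.0853
clock: 4.5
tcp_pos: [0.5987, 0.1625, 0.2413]
orientation: [0.0, -0.655, 0.756, 0.0]
wrist_force: [0.4, 0.6, 0.4]
finger_gap: 0.0852
clock: 5.0
tcp_pos: [0.5985, 0.1591, 0.2396]
orientation: [0.156, -0.687, 0.692, 0.157]
wrist_force: [-0.0, -0.3, -1.4]
finger_gap: 0.0853
[[-0.007 -1.    -0.     0.599]
 [-0.902  0.007  0.432  0.159]
 [-0.432  0.003 -0.902  0.24 ]
 [ 0.     0.     0.     1.   ]]
hook 0.66 [251.6 207.5]
hook_back 0.6 [275.9 205.9]
hook_seat 0.71 [249.9 209.1]
hook_mouth 0.67 [240.2 192.1]
hook_mouth 0.57 [272.3 207.6]
hook_foot 0.98 [257.  145.6]
hook_foot 0.63 [249.7 178. ]
0.05 70 [0.628 0.228 0.055] [0.619 0.227 0.05 ] [0.641 0.232 0.06 ] -175.5
0.06 228 [0.631 0.235 0.066] [0.613 0.226 0.06 ] [0.644 0.257 0.07 ] 83.5
0.07 323 [0.631 0.234 0.075] [0.608 0.223 0.07 ] [0.646 0.253 0.08 ] 40.0
0.08 220 [0.624 0.231 0.085] [0.602 0.221 0.08 ] [0.647 0.247 0.09 ] 28.0
0.09 265 [0.626 0.231 0.095] [0.595 0.22  0.09 ] [0.659 0.248 0.1  ] 21.1
0.1 214 [0.621 0.228 0.105] [0.593 0.22  0.1  ] [0.659 0.245 0.11 ] 15.5
0.11 279 [0.62  0.228 0.115] [0.593 0.22  0.11 ] [0.659 0.241 0.12 ] 13.2
0.12 456 [0.621 0.228 0.125] [0.595 0.221 0.12 ] [0.657 0.244 0.13 ] 10.5
0.13 682 [0.625 0.231 0.135] [0.6   0.223 0.13 ] [0.654 0.248 0.14 ] 10.2
0.14 377 [0.627 0.235 0.142] [0.612 0.227 0.14 ] [0.643 0.246 0.145] 12.8
```

View pics/w2.png

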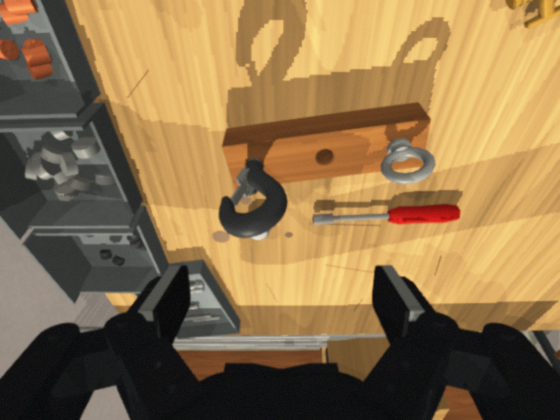

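```bash
python3 -m inch '[[0,0,0,0,8.5,0,8.54],[0,0,0,0,8.5,0,8.54],[0,0,0,0,8.5,0,8.54],[0,0,0,0,0,8.4,8.54],[0,0,0,0,0,8.4,8.54]]'; python3 -m inch '[[0,0,0,0,0,8.4,8.54],[0,0,0,0,0,8.4,8.54],[0,0,0,0,0,8.4,8.54],[0,0,0,0,0,8.4,8.54],[0,0,0,0,0,8.4,8.54]]';  python3 -m inch '[[0,0,0,0,0,8.4,8.54],[0,0,0,0,0,8.4,8.54],[0,0,0,0,0,0,8.54]]'
cat > go.py <<'E'
from h import *
import sys
g=np.array([float(a) for a in sys.argv[1:4]]); yaw=np.radians(float(sys.argv[4]))
T=tool(); Rg=np.array([[np.cos(yaw),np.sin(yaw),0],[np.sin(yaw),-np.cos(yaw),0],[0,0,-1]])
print('T',T[:3,3].round(4),'F',get_state()['wrist_force'].round(2))
print('shift cm',(T[:3,:3].T@(g-T[:3,3])*100).round(2),'rot',R.from_matrix(T[:3,:3].T@Rg).as_rotvec(degrees=True).round(2))
E
python3 go.py .6047 .2302 .2 194
```

```text
clock: 5.8
tcp_pos: [0.5989, 0.1645, 0.242]
orientation: [0.0, -0.595, 0.804, -0.001]
wrist_force: [0.8, -0.8, 0.1]
finger_gap: 0.085
clock: 6.3
tcp_pos: [0.599, 0.1628, 0.2419]
orientation: [0.001, -0.266, 0.964, -0.0]
wrist_force: [-0.1, 0.1, 0.4]
finger_gap: 0.0855
clock: 6.6
tcp_pos: [0.599, 0.1627, 0.2419]
orientation: [0.001, -0.125, 0.992, -0.0]
wrist_force: [0.1, -0.4, 0.5]
finger_gap: 0.0856
T [0.599  0.1627 0.2419] F [ 0.1  -0.43  0.46]
shift cm [-2.22  6.4   4.18] rot [-0.03  0.06  0.34]
```

```bash
python3 -m inch '[[-0.8,2.2,1.4,0,0,0,8.54],[-0.7,2.1,1.4,0,0,0.3,8.54],[-0.7,2.1,1.4,0,0,0,8.54],[0,0,2.5,0,0,0,8.54],[0,0,2.5,0,0,0,8.54]]'
python3 go.py .6047 .2302 .098 194
python3 - <<'E'
from h import *
p=cam('wrist'); save(p,'w3.png')
c=cloud(p); s=c[(abs(c[:,0]-.63)<.05)&(abs(c[:,1]-.235)<.03)&(c[:,2]>.125)&(c[:,2]<.15)]
_,_,V=np.linalg.svd(s[:,:2]-s[:,:2].mean(0)); print(len(s),s.mean(0),s.min(0),s.max(0),np.degrees(np.arctan2(V[0,1],V[0,0])))
E
```

```text
clock: 7.1
tcp_pos: [0.605, 0.2308, 0.1492]
orientation: [0.001, -0.125, 0.992, -0.0]
wrist_force: [-0.5, -0.2, -0.5]
finger_gap: 0.0853
T [0.605  0.2308 0.1492] F [-0.55 -0.2  -0.5 ]
shift cm [ 0.05 -0.05  5.12] rot [-0.02  0.11  0.33]
2886 [0.61814091 0.23493381 0.13761383] [0.59624306 0.22215664 0.12506281] [0.65168674 0.25133871 0.14504289] 15.03998065858216
```

View pics/w3.png

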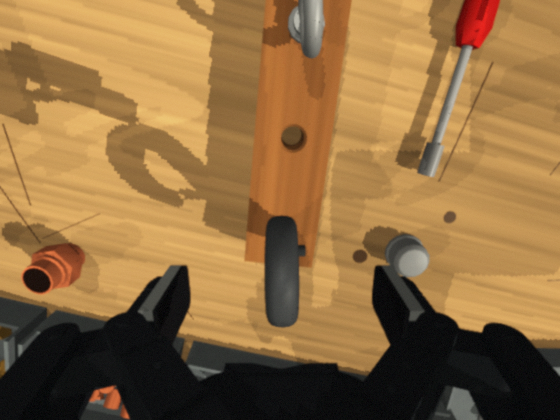

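```bash
python3 -m inch '[[0,0,1.7,0,0,0.3,8.54],[0,0,1.7,0,0,0,8.54],[0,0,1.7,0,0,0,8.54],[0,0,0,0,0,0,4],[0,0,0,0,0,0,1]]' 90;  python3 -m inch '[[0,0,0,0,0,0,0.5],[0,0,0,0,0,0,0.5],[0,0,0,0,0,0,0.5],[0,0,0,0,0,0,0.5],[0,0,0,0,0,0,0.5]]'; python3 -m inch '[[0,0,0,0,0,0,0.5],[0,0,0,0,0,0,0.5],[0,0,0,0,0,0,0.5]]'
```

```text
clock: 7.65
tcp_pos: [0.6048, 0.2292, 0.099]
orientation: [0.0, -0.12, 0.993, -0.0]
wrist_force: [0.2, 0.1, 0.0]
finger_gap: 0.059
clock: 8.15
tcp_pos: [0.6054, 0.2293, 0.0998]
orientation: [0.001, -0.119, 0.993, 0.001]
wrist_force: [-1.6, 1.4, 6.6]
finger_gap: 0.0192
clock: 8.45
tcp_pos: [0.6054, 0.2293, 0.0998]
orientation: [0.001, -0.119, 0.993, 0.001]
wrist_force: [-1.2, 1.0, 5.6]
finger_gap: 0.019
```

```bash
python3 -m inch '[[0,0,-1,0,0,0,0.5],[0,0,-2,0,0,0,0.5],[0,0,-2.5,0,0,0,0.5],[0,0,-2.5,0,0,0,0.5],[0,0,-2.5,0,0,0,0.5]]';  python3 -m inch '[[0,0,-2,0,0,0,0.5],[0,0,0,0,0,0,0.5]]'; python3 go.py .577 -.172 .217 118
python3 - <<'E'
from h import *
for n in('scene','wrist'):
    p=cam(n); save(p,n+'4.png')
    for l in ['hook','hook_seat','hook_mouth','hook_back','hook_foot']:
        for d in tip_of(p,l)[:2]: print(n,l,round(d['confidence'],2),np.round(d['location'],1))
E
```

```text
clock: 8.95
tcp_pos: [0.6037, 0.2282, 0.2032]
orientation: [-0.002, -0.119, 0.993, -0.0]
wrist_force: [0.2, -0.3, -5.8]
finger_gap: 0.0187
clock: 9.15
tcp_pos: [0.6058, 0.2288, 0.2261]
orientation: [0.002, -0.119, 0.993, 0.0]
wrist_force: [0.3, 0.2, -5.2]
finger_gap: 0.019
T [0.6058 0.2288 0.2261] F [ 0.26  0.16 -5.15]
shift cm [ 12.25 -38.27   0.88] rot [ 0.12  0.21 75.63]
scene hook 0.95 [353.2 184.6]
scene hook_seat 0.68 [349.5 181.3]
scene hook_mouth 0.92 [351.8 202.4]
scene hook_mouth 0.21 [188.6 306.5]
scene hook_back 0.92 [346.  171.1]
scene hook_back 0.36 [190.4 183.3]
scene hook_foot 0.73 [345.  225.4]
wrist hook 0.98 [284.  317.5]
wrist hook_seat 0.67 [279.4 323.1]
wrist hook_back 0.95 [277.7 288.8]
wrist hook_foot 0.95 [281.9 235. ]
```

View pics/scene4.png

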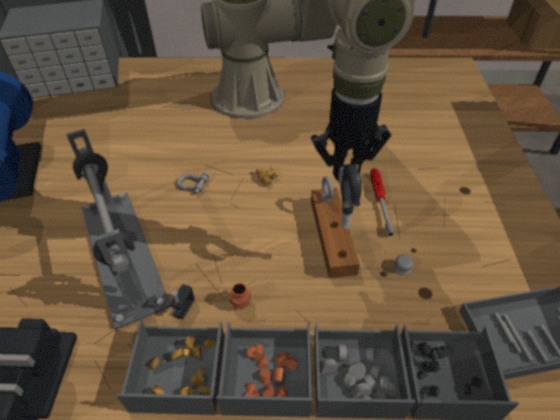

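```bash
python3 -m inch '[[1.5,-4.2,0,0,0,7,0.5],[1,-4.3,0,0,0,7.5,0.5],[0.2,-4.4,0,0,0,7.5,0.5],[-0.5,-4.4,0,0,0,7.5,0.5],[-1,-4.3,0,0,0,7.5,0.5]]'; python3 go.py .563 -.145 .226 118
```

```text
clock: 10.25
tcp_pos: [0.5888, 0.0067, 0.2236]
orientation: [0.0, 0.205, 0.979, 0.0]
wrist_force: [1.0, -1.0, -6.0]
finger_gap: 0.0187
T [0.5888 0.0067 0.2236] F [ 1.02 -0.97 -6.04]
shift cm [ -3.73 -14.93  -0.24] rot [ 0.04  0.04 38.35]
```

```bash
python3 -m inch '[[-1.5,-3.6,0,0,0,7.7,0.5],[-1.8,-3.3,0,0,0,7.7,0.5],[-2.3,-3,0,0,0,7.7,0.5],[-2.5,-2.5,0,0,0,7.7,0.5],[0,0,0,0,0,7.6,0.5]]'; python3 -m inch '[[0,0,0,0,0,0,0.5]]'; python3 go.py .563 -.145 .226 118
```

```text
clock: 10.75
tcp_pos: [0.5851, -0.1463, 0.2233]
orientation: [0.001, 0.518, 0.855, -0.001]
wrist_force: [-0.1, 0.2, -5.1]
finger_gap: 0.0186
clock: 10.85
tcp_pos: [0.5849, -0.1427, 0.2232]
orientation: [-0.0, 0.514, 0.858, 0.0]
wrist_force: [0.7, 0.4, -5.5]
finger_gap: 0.0194
T [ 0.5849 -0.1427  0.2232] F [ 0.7   0.35 -5.46]
shift cm [ 0.83 -2.04 -0.28] rot [ 0.02 -0.02  0.08]
```

```bash
python3 -m inch '[[0.8,-2,0,0,0,0,0.5],[0,0,0,0,0,0,0.5]]'
cat > bar.py <<'E'
from h import *
import sys
# stand frame
o=np.array([.607,-.228]); a=np.radians(28.0); ay=np.array([np.cos(a),np.sin(a)]); ax=np.array([ay[1],-ay[0]])
for n in sys.argv[1:]:
    p=cam(n); c=cloud(p); y=(c[:,:2]-o)@ay; x=(c[:,:2]-o)@ax; z=c[:,2]
    print(n,'tcp in stand x,y:',(tool()[:2,3]-o)@ax,(tool()[:2,3]-o)@ay)
    k=(abs(y)<.095)&(abs(x)<.018)&(z>.14)&(z<.19)
    for lo in np.arange(-.09,.09,.03):
        j=k&(y>=lo)&(y<lo+.03)
        if j.sum()>15:
            # circle fit radius 8mm
            from scipy.optimize import least_squares
            f=lambda q: np.hypot(x[j]-q[0],z[j]-q[1])-.008
            r=least_squares(f,[0,.16],loss='soft_l1',f_scale=.001)
            print(round(lo,2),j.sum(),'axis x,z',r.x.round(4),'z95',np.percentile(z[j],97).round(4))
    save(p,n+'5.png')
E
python3 bar.py wrist scene top
```

```text
clock: 11.05
tcp_pos: [0.5615, -0.1429, 0.2233]
orientation: [-0.001, 0.512, 0.859, -0.0]
wrist_force: [0.6, 0.3, -5.2]
finger_gap: 0.0187
wrist tcp in stand x,y: -0.09588185908273571 0.0008948707808562516
-0.03 100 axis x,z [0.0003 0.1607] z95 0.1692
0.0 85 axis x,z [1.000e-04 1.608e-01] z95 0.1695
scene tcp in stand x,y: -0.09535952490627142 0.0015856684614004245
-0.09 87 axis x,z [0.0015 0.1611] z95 0.1703
-0.06 80 axis x,z [0.0014 0.1612] z95 0.1705
-0.03 86 axis x,z [0.0022 0.1608] z95 0.1704
0.0 80 axis x,z [0.0024 0.1607] z95 0.1699
0.03 101 axis x,z [0.0021 0.1621] z95 0.1708
0.06 101 axis x,z [0.002  0.1623] z95 0.1716
top tcp in stand x,y: -0.0950352324858805 0.0019387380504114588
-0.09 115 axis x,z [0.0008 0.1605] z95 0.1702
0.03 78 axis x,z [0.0015 0.1602] z95 0.1697
0.06 135 axis x,z [0.0011 0.161 ] z95 0.1704
```

View pics/wrist5.png

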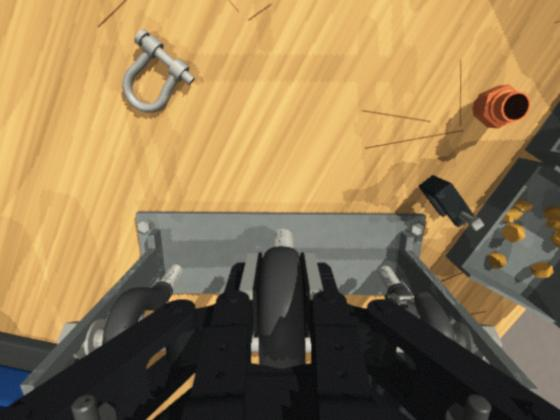

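View pics/scene5.png

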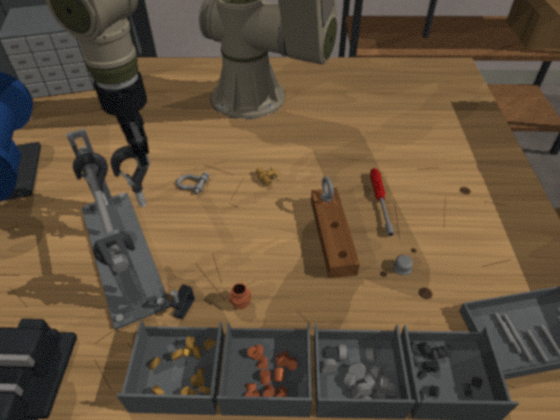

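```bash
cat > hk.py <<'E'
from h import *
o=np.array([.607,-.228]); a=np.radians(28.0); ay=np.array([np.cos(a),np.sin(a)]); ax=np.array([ay[1],-ay[0]])
T=tool()[:3,3]; tx,ty=(T[:2]-o)@ax,(T[:2]-o)@ay
print('tcp stand',tx,ty,T[2])
for n in ('scene','wrist'):
    p=cam(n); c=cloud(p); x=((c[:,:2]-o)@ax-tx-.0237)*1000; y=((c[:,:2]-o)@ay-ty)*1000; z=(c[:,2]-T[2]-.005)*1000
    j=(abs(y)<16)&(x>-20)&(x<60)&(z<60)&(z>-120) if n=='scene' else (abs(y)<16)&(x>-60)&(x<60)&(z<60)&(z>-125)
    for lo in range(-120,50,10):
        k=j&(z>=lo)&(z<lo+10)
        if k.sum()>3: print(n,lo,k.sum(),'x',np.percentile(x[k],[2,50,98]).round(1),'y',np.percentile(y[k],[2,50,98]).round(1))
    im=cv2.cvtColor(p['pixels'],cv2.COLOR_RGB2BGR); s=6 if n=='scene' else 2
    O=np.r_[o+ax*(tx+.0237)+ay*ty,T[2]+.005]
    f=lambda X,Y,Z: proj(p,O+np.r_[ax*X+ay*Y,Z]/1000)
    u0,v0=(f(0,0,-30)-[45,45]).astype(int) if n=='scene' else (140,170)
    big=cv2.resize(im[v0:v0+(90 if s==6 else 250),u0:u0+(90 if s==6 else 300)],None,fx=s,fy=s,interpolation=cv2.INTER_CUBIC)
    for X,Z in [(0,40),(0,17),(-37,0),(-17,0),(32,-13),(20,-13),(22,-13),(10,-46),(-10,-46),(0,-61),(8,-105),(-8,-105),(19.5,-8),(6,-42)]:
        w=(f(X,10 if n=='scene' else 0,Z)-[u0,v0]+.5)*s; cv2.circle(big,tuple(int(i) for i in w),3,(0,255,0),-1)
    cv2.imwrite('pics/hk_%s_%d.png'%(n,get_state()['clock']*100),big)
E
python3 hk.py; ls pics
```

```text
tcp stand -0.0950352324858805 0.0019387380504114588 0.22367407813702944
scene -110 14 x [-4.6  3.1  9.5] y [ 4.   7.6 10.5]
scene -100 34 x [-4.3  3.6 10.2] y [ 1.6  7.3 11.2]
scene -90 32 x [-4.3  2.9  9.9] y [ 3.4  7.1 10.1]
scene -80 31 x [-4.3  2.7  9.8] y [ 3.3  7.4 10.2]
scene -70 23 x [-6.2  2.6 12.5] y [ 1.4  8.5 11.6]
scene -60 34 x [-6.9  1.2 11.6] y [ 3.1 10.  13.4]
scene -50 32 x [-10.5  -2.    8.7] y [ 0.2 10.  13.2]
scene -40 95 x [-15.3   4.5  14.7] y [-10.4   9.7  15.1]
scene -30 93 x [-18.7  -3.2  15.6] y [-9.6  8.2 13.7]
scene -20 66 x [-19.3  -9.   32.8] y [-3.4  7.1 11.9]
scene -10 34 x [-16.3  26.   33.6] y [ 3.   9.2 15. ]
scene 0 44 x [-13.9  26.1  33.7] y [ 4.6  9.1 15.1]
scene 10 70 x [-13.9  23.1  33.1] y [-1.   9.6 15.7]
scene 20 119 x [-10.1  13.9  29.7] y [-2.   9.4 12.4]
scene 30 155 x [-9.   5.2 22.1] y [-4.9  6.1 12.1]
scene 40 6 x [-8.8  1.3  9.4] y [ 1.1  3.6 14. ]
wrist -110 43 x [-7.6 -5.8  0.2] y [-6.2  1.1  9.3]
wrist -100 89 x [-7.2 -6.1 -0.8] y [-5.5  1.9  9.1]
wrist -90 100 x [-7.4 -6.  -1.6] y [-5.8  1.8  8.7]
wrist -80 77 x [-7.5 -6.5 -3.5] y [-4.9  1.7  7.7]
wrist -20 13 x [-33.8 -32.9 -32. ] y [-5.5 -0.5  7. ]
wrist -10 225 x [-36.5 -35.  -31.3] y [-14.2  -0.   14.3]
wrist 0 758 x [-36.5 -35.1 -31.1] y [-15.3  -0.1  15.1]
wrist 10 1210 x [-35.5 -33.6 -27.8] y [-15.2  -0.1  14.8]
wrist 20 1971 x [-35.7 -27.5 -17.9] y [-14.7  -0.5  14.4]
wrist 30 3272 x [-36.6 -17.   -4.7] y [-14.    0.   13.9]
wrist 40 709 x [-37.7 -36.2 -16.3] y [-15.7  10.8  15.8]
hk.png
hk_scene_1125.png
hk_wrist_1130.png
ov.png
ov2.png
scene0.png
scene4.png
scene5.png
st.png
top0.png
top5.png
w1.png
w2.png
w3.png
wrist4.png
wrist5.png
```

```bash
python3 -m inch '[[-1.1,0,0.4,0,0,0,0.5],[-1.1,0,0.4,0,0,0,0.5],[-1.1,0,0.4,0,0,0,0.5],[-1.1,0,0.4,0,0,0,0.5],[0,0,0,0,0,0,0.5]]'; python3 -m inch '[[0,0,0,0,0,0,0.5]]'
cat > rel.py <<'E'
from h import *
o=np.array([.607,-.228]); a=np.radians(28.0); ay=np.array([np.cos(a),np.sin(a)]); ax=np.array([ay[1],-ay[0]])
T=tool(); tx,ty=(T[:2,3]-o)@ax,(T[:2,3]-o)@ay
f=get_state()['wrist_force']; print('bar in hook',((.0003-tx-.0239)*1000).round(1),((.161-T[2,3]-.005)*1000).round(1),'y',round(ty*1000,1),'F x,y,z stand',(f[:2]@ax).round(1),(f[:2]@ay).round(1),f[2].round(1), 'Tq',get_state()['ft_torque'].round(2),'rot',R.from_matrix(np.array([[-ax[0],-ax[1],0],[ay[0],ay[1],0],[0,0,-1]])@T[:3,:3]).as_rotvec(degrees=True).round(2))
E
python3 rel.py; python3 bar.py wrist; python3 hk.py | grep -v wrist
```

```text
clock: 11.8
tcp_pos: [0.5849, -0.1845, 0.2058]
orientation: [-0.001, 0.514, 0.858, -0.0]
wrist_force: [-0.2, -0.0, -5.6]
finger_gap: 0.0187
clock: 11.9
tcp_pos: [0.5843, -0.183, 0.2067]
orientation: [-0.001, 0.514, 0.858, 0.0]
wrist_force: [-0.2, 0.2, -5.3]
finger_gap: 0.0186
bar in hook 26.8 -50.7 y 1.1 F x,y,z stand -0.2 -0.1 -5.3 Tq [ 0.08  0.11 -0.02] rot [ 0.03  0.07 -0.19]
wrist tcp in stand x,y: -0.05072841707047356 0.0012002042522211496
-0.09 598 axis x,z [1.000e-04 1.607e-01] z95 0.169
-0.06 378 axis x,z [-0.      0.1606] z95 0.1685
0.03 346 axis x,z [-0.      0.1607] z95 0.1684
0.06 522 axis x,z [0.0002 0.1607] z95 0.1689
tcp stand -0.05072841707047356 0.0012002042522211496 0.2069868745172069
scene -110 11 x [-5.1  2.6  9. ] y [1.4 6.1 9.2]
scene -100 31 x [-5.1  2.   9. ] y [1.9 6.7 8.3]
scene -90 31 x [-4.8  2.7  9.3] y [1.1 5.9 8.7]
scene -80 25 x [-4.9  1.6 10.1] y [ 1.3  7.3 10.6]
scene -70 32 x [-7.3  1.5 10.5] y [ 2.7  7.9 11.3]
scene -60 32 x [-7.6  1.2 27.6] y [-2.6  9.5 13.2]
scene -50 116 x [-9.1 26.2 35.2] y [-14.4   6.3  14.7]
scene -40 98 x [-13.7   5.1  15.2] y [-9.5 10.  15.5]
scene -30 94 x [-18.8  -2.1  16.1] y [-10.6   8.1  13.7]
scene -20 59 x [-19.   -8.4  29.6] y [-2.2  7.7 12. ]
scene -10 36 x [-16.5  25.4  32.1] y [ 1.2  8.7 14.9]
scene 0 44 x [-12.9  24.2  32.1] y [ 5.  10.7 15.7]
scene 10 64 x [-13.5  20.   31.3] y [ 1.9 10.1 15.3]
scene 20 106 x [-6.9 14.  28.2] y [-0.4  9.8 12.6]
scene 30 149 x [-8.1  5.9 21. ] y [-4.2  6.6 12.6]
scene 40 4 x [-1.7  0.4  5.9] y [-0.5  4.6  7.3]
```

```bash
python3 -m inch '[[-0.12,0,0.27,0,0,0,0.5],[-0.12,0,0.27,0,0,0,0.5],[-0.12,0,0.27,0,0,0,0.5],[-0.08,0,0.18,0,0,0,0.5],[0,0,0,0,0,0,0.5]]'; python3 rel.py; python3 -m inch '[[-0.05,0,0.1,0,0,0,0.5],[-0.05,0,0.1,0,0,0,0.5],[-0.04,0,0.1,0,0,0,0.5],[0,0,0,0,0,0,0.5]]';python3 rel.py
```

```text
clock: 12.55
tcp_pos: [0.5864, -0.1865, 0.1969]
orientation: [-0.0, 0.513, 0.858, 0.0]
wrist_force: [-0.3, -0.0, -4.0]
finger_gap: 0.0187
bar in hook 22.8 -40.9 y 1.3 F x,y,z stand -0.1 -0.3 -4.0 Tq [ 0.1  -0.01  0.03] rot [ 0.02  0.04 -0.23]
clock: 12.95
tcp_pos: [0.5871, -0.1877, 0.1942]
orientation: [-0.0, 0.513, 0.858, 0.0]
wrist_force: [0.2, 0.2, -5.2]
finger_gap: 0.0189
bar in hook 21.3 -38.2 y 1.4 F x,y,z stand -0.1 0.2 -5.2 Tq [ 0.12  0.02 -0.01] rot [ 0.01  0.02 -0.23]
```

```bash
python3 -m inch '[[-0.07,0,0.14,0,0,0,0.5],[-0.06,0,0.14,0,0,0,0.5],[-0.06,0,0.14,0,0,0,0.5],[0,0,0,0,0,0,0.5]]'; python3 rel.py; python3 -m inch '[[-0.07,0,0.14,0,0,0,0.5],[-0.06,0,0.14,0,0,0,0.5],[-0.06,0,0.14,0,0,0,0.5],[0,0,0,0,0,0,0.5]]';python3 rel.py
```

```text
clock: 13.35
tcp_pos: [0.588, -0.1893, 0.1899]
orientation: [-0.0, 0.513, 0.858, 0.0]
wrist_force: [-0.5, -0.1, -5.8]
finger_gap: 0.0188
bar in hook 19.5 -33.9 y 1.4 F x,y,z stand -0.1 -0.5 -5.8 Tq [0.17 0.08 0.03] rot [ 0.01  0.03 -0.24]
clock: 13.75
tcp_pos: [0.5886, -0.1899, 0.1861]
orientation: [-0.001, 0.513, 0.858, 0.001]
wrist_force: [-2.6, 4.9, -1.8]
finger_gap: 0.0189
bar in hook 18.7 -30.1 y 1.6 F x,y,z stand -5.5 -0.0 -1.8 Tq [1.09 0.55 0.04] rot [-0.03  0.12 -0.28]
```

```bash
python3 -m inch '[[-0.07,0,0.1,0,0,0,0.5],[-0.06,0,0.1,0,0,0,0.5],[0,0,0,0,0,0,0.5]]'; python3 rel.py; python3 -m inch '[[-0.07,0,0.1,0,0,0,0.5],[-0.06,0,0.1,0,0,0,0.5],[0,0,0,0,0,0,0.5]]';python3 rel.py
```

```text
clock: 14.05
tcp_pos: [0.589, -0.1908, 0.1839]
orientation: [-0.001, 0.513, 0.858, 0.001]
wrist_force: [-1.6, 5.3, -1.6]
finger_gap: 0.0189
bar in hook 17.7 -27.9 y 1.6 F x,y,z stand -5.4 1.1 -1.6 Tq [1.15 0.59 0.01] rot [-0.02  0.16 -0.29]
clock: 14.35
tcp_pos: [0.5895, -0.1918, 0.1818]
orientation: [-0.001, 0.513, 0.858, 0.001]
wrist_force: [-2.6, 5.1, -2.0]
finger_gap: 0.0189
bar in hook 16.6 -25.8 y 1.5 F x,y,z stand -5.7 0.1 -2.0 Tq [1.19 0.54 0.03] rot [-0.01  0.18 -0.29]
```

```bash
python3 -m inch '[[-0.1,0,0.12,0,0,0,0.5],[-0.09,0,0.13,0,0,0,0.5],[-0.08,0,0.13,0,0,0,0.5],[0,0,0,0,0,0,0.5]]'; python3 rel.py; python3 -m inch '[[-0.07,0,0.14,0,0,0,0.5],[-0.06,0,0.14,0,0,0,0.5],[-0.06,0,0.14,0,0,0,0.5],[0,0,0,0,0,0,0.5]]';python3 rel.py
```

```text
clock: 14.75
tcp_pos: [0.5905, -0.194, 0.1776]
orientation: [-0.002, 0.513, 0.858, 0.001]
wrist_force: [-2.4, 4.5, -3.2]
finger_gap: 0.0189
bar in hook 14.2 -21.6 y 1.4 F x,y,z stand -5.1 -0.0 -3.2 Tq [1.25 0.56 0.02] rot [ 0.02  0.23 -0.29]
clock: 15.15
tcp_pos: [0.5913, -0.1958, 0.1732]
orientation: [-0.002, 0.513, 0.858, 0.001]
wrist_force: [-0.9, 4.8, -3.8]
finger_gap: 0.0189
bar in hook 12.2 -17.2 y 1.3 F x,y,z stand -4.6 1.4 -3.8 Tq [1.16 0.57 0.03] rot [ 0.04  0.23 -0.28]
```

```bash
python3 -m inch '[[-0.07,0,0.14,0,0,0,0.5],[-0.07,0,0.14,0,0,0,0.5],[-0.07,0,0.14,0,0,0,0.5],[-0.07,0,0.14,0,0,0,0.5],[0,0,0,0,0,0,0.5]]'; python3 rel.py; python3 -m inch '[[-0.07,0,0.14,0,0,0,0.5],[-0.07,0,0.14,0,0,0,0.5],[-0.07,0,0.14,0,0,0,0.5],[-0.07,0,0.14,0,0,0,0.5],[0,0,0,0,0,0,0.5]]';python3 rel.py
```

```text
clock: 15.65
tcp_pos: [0.5927, -0.1986, 0.1675]
orientation: [-0.002, 0.513, 0.858, 0.001]
wrist_force: [-1.6, 3.3, -5.3]
finger_gap: 0.0191
bar in hook 9.1 -11.5 y 1.2 F x,y,z stand -3.7 0.1 -5.3 Tq [1.06 0.5  0.05] rot [ 0.05  0.19 -0.28]
clock: 16.15
tcp_pos: [0.5948, -0.2021, 0.1623]
orientation: [-0.001, 0.513, 0.858, 0.0]
wrist_force: [-1.8, 4.0, -6.9]
finger_gap: 0.0188
bar in hook 5.0 -6.3 y 1.4 F x,y,z stand -4.3 0.3 -6.9 Tq [0.98 0.51 0.01] rot [ 0.02  0.06 -0.24]
```

```bash
python3 -m inch '[[-0.04,0,0.14,0,0,0,0.5],[-0.04,0,0.14,0,0,0,0.5],[-0.04,0,0.14,0,0,0,0.5],[-0.04,0,0.14,0,0,0,0.5],[0,0,0,0,0,0,0.5]]'; python3 rel.py; python3 -m inch '[[-0.05,0,0.14,0,0,0,0.5],[-0.05,0,0.14,0,0,0,0.5],[-0.05,0,0.14,0,0,0,0.5],[0,0,0,0,0,0,0.5]]';python3 rel.py
```

```text
clock: 16.65
tcp_pos: [0.5957, -0.2038, 0.1565]
orientation: [-0.0, 0.513, 0.858, 0.0]
wrist_force: [-0.4, 3.9, -7.7]
finger_gap: 0.0187
bar in hook 3.1 -0.5 y 1.4 F x,y,z stand -3.6 1.5 -7.7 Tq [ 0.85  0.32 -0.04] rot [ 0.02  0.04 -0.23]
clock: 17.05
tcp_pos: [0.5975, -0.2062, 0.1535]
orientation: [0.001, 0.513, 0.858, -0.0]
wrist_force: [0.3, -0.4, -6.4]
finger_gap: 0.0191
bar in hook 0.1 2.5 y 1.8 F x,y,z stand 0.5 0.1 -6.4 Tq [ 0.11  0.09 -0.06] rot [-0.05 -0.16 -0.21]
```

```bash
python3 -m inch '[[0,0,0.1,0,0,0,0.5],[0,0,0.1,0,0,0,0.5],[0,0,0,0,0,0,0.5]]'; python3 rel.py; python3 -m inch '[[0,0,0.08,0,0,0,0.5],[0,0,0.08,0,0,0,0.5],[0,0,0,0,0,0,0.5]]';python3 rel.py
```

```text
clock: 17.35
tcp_pos: [0.5967, -0.2052, 0.1511]
orientation: [0.0, 0.513, 0.858, -0.0]
wrist_force: [-1.4, 0.6, -6.0]
finger_gap: 0.0188
bar in hook 1.3 4.9 y 1.6 F x,y,z stand -1.2 -0.9 -6.0 Tq [0.13 0.13 0.01] rot [-0.01 -0.03 -0.23]
clock: 17.65
tcp_pos: [0.5964, -0.205, 0.1492]
orientation: [-0.0, 0.513, 0.858, 0.0]
wrist_force: [-0.1, 0.1, -6.0]
finger_gap: 0.019
bar in hook 1.6 6.8 y 1.5 F x,y,z stand -0.1 -0.1 -6.0 Tq [ 0.1   0.11 -0.01] rot [ 0.    0.01 -0.24]
```

```bash
python3 -m inch '[[-0.05,0,0.07,0,0,0,0.5],[-0.05,0,0.07,0,0,0,0.5],[0,0,0,0,0,0,0.5]]'; python3 rel.py; python3 -m inch '[[-0.03,0,0.07,0,0,0,0.5],[0,0,0,0,0,0,0.5]]';python3 rel.py
python3 - <<'E'
from h import *
p=cam('scene'); save(p,'s6f.png'); im=cv2.resize(p['pixels'][120:220,60:180],None,fx=6,fy=6,interpolation=cv2.INTER_CUBIC)[:,:,::-1]; cv2.imwrite('pics/s6.png',im)
E
```

```text
clock: 17.95
tcp_pos: [0.5971, -0.206, 0.1479]
orientation: [0.0, 0.513, 0.858, 0.0]
wrist_force: [0.3, -0.6, -5.6]
finger_gap: 0.0186
bar in hook 0.5 8.1 y 1.5 F x,y,z stand 0.7 -0.0 -5.6 Tq [0.09 0.08 0.01] rot [-0.01 -0.   -0.23]
clock: 18.15
tcp_pos: [0.5972, -0.2061, 0.1478]
orientation: [0.0, 0.513, 0.858, 0.0]
wrist_force: [-1.4, 1.7, -1.1]
finger_gap: 0.0189
bar in hook 0.3 8.2 y 1.6 F x,y,z stand -2.2 -0.4 -1.1 Tq [ 0.23  0.25 -0.01] rot [-0.02 -0.01 -0.24]
```

View pics/s6.png

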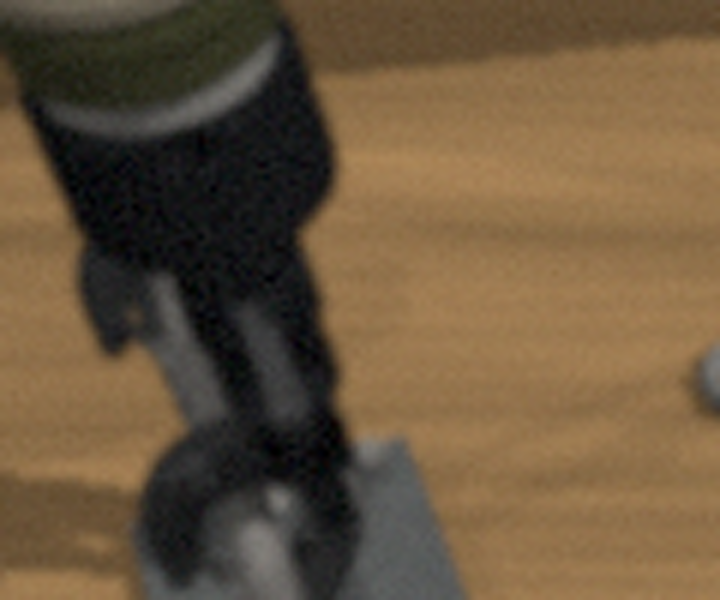

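```bash
python3 -m inch '[[0.12,0,-0.27,0,0,0,0.5],[0.12,0,-0.27,0,0,0,0.5],[0.12,0,-0.27,0,0,0,0.5],[0.12,0,-0.27,0,0,0,0.5],[0.12,0,-0.27,0,0,0,0.5]]'; python3 rel.py; python3 -m inch '[[0.08,0,-0.18,0,0,0,0.5],[0.08,0,-0.18,0,0,0,0.5],[0,0,0,0,0,0,0.5]]';python3 rel.py
```

```text
clock: 18.7
tcp_pos: [0.5943, -0.2009, 0.161]
orientation: [0.0, 0.513, 0.858, 0.0]
wrist_force: [0.0, 0.3, -5.4]
finger_gap: 0.0187
bar in hook 6.3 -5.0 y 1.5 F x,y,z stand -0.3 0.2 -5.4 Tq [0.1  0.06 0.  ] rot [-0.    0.   -0.23]
clock: 19.0
tcp_pos: [0.5937, -0.1995, 0.1647]
orientation: [0.0, 0.513, 0.858, 0.0]
wrist_force: [0.0, -0.1, -5.9]
finger_gap: 0.0192
bar in hook 7.8 -8.7 y 1.6 F x,y,z stand 0.1 -0.0 -5.9 Tq [0.12 0.07 0.01] rot [-0.02 -0.02 -0.25]
```

```bash
python3 -m inch '[[0.04,0,-0.09,0,0,0,0.5],[0.04,0,-0.09,0,0,0,0.5],[0.04,0,-0.09,0,0,0,0.5],[0,0,0,0,0,0,0.5]]'; python3 rel.py; python3 -m inch '[[0.04,0,-0.09,0,0,0,0.5],[0,0,0,0,0,0,0.5]]';python3 rel.py;  python3 -m inch '[[0.04,0,-0.09,0,0,0,0.5],[0,0,0,0,0,0,0.5]]';python3 rel.py
```

```text
clock: 19.4
tcp_pos: [0.5932, -0.1991, 0.1669]
orientation: [0.0, 0.513, 0.858, -0.0]
wrist_force: [1.7, -2.5, -8.6]
finger_gap: 0.0189
bar in hook 8.4 -10.9 y 1.4 F x,y,z stand 3.0 0.4 -8.6 Tq [-0.53 -0.25 -0.04] rot [ 0.01 -0.05 -0.21]
clock: 19.6
tcp_pos: [0.5932, -0.1992, 0.1674]
orientation: [0.001, 0.514, 0.858, -0.001]
wrist_force: [2.7, -5.8, -10.9]
finger_gap: 0.0195
bar in hook 8.3 -11.4 y 1.3 F x,y,z stand 6.4 -0.3 -10.9 Tq [-0.88 -0.49 -0.04] rot [ 0.03 -0.09 -0.19]
clock: 19.8
tcp_pos: [0.5932, -0.1994, 0.1679]
orientation: [0.001, 0.514, 0.858, -0.001]
wrist_force: [4.6, -6.9, -12.6]
finger_gap: 0.0188
bar in hook 8.2 -11.9 y 1.2 F x,y,z stand 8.3 0.8 -12.6 Tq [-1.23 -0.66  0.01] rot [ 0.04 -0.12 -0.18]
```

```bash
python3 -m inch '[[0,0,0,0,0,0,0.5],[0,0,0,0,0,0,0.5],[0,0,0,0,0,0,0.5]]';python3 rel.py; python3 -m inch '[[-0.12,0,0.27,0,0,0,0.5],[-0.12,0,0.27,0,0,0,0.5],[-0.12,0,0.27,0,0,0,0.5],[-0.12,0,0.27,0,0,0,0.5],[-0.12,0,0.27,0,0,0,0.5]]'; python3 -m inch '[[-0.12,0,0.27,0,0,0,0.5],[-0.12,0,0.27,0,0,0,0.5],[-0.1,0,0.1,0,0,0,0.5],[0,0,0,0,0,0,0.5]]'; python3 rel.py
```

```text
clock: 20.1
tcp_pos: [0.5932, -0.1994, 0.1679]
orientation: [0.001, 0.514, 0.858, -0.001]
wrist_force: [4.1, -7.7, -12.8]
finger_gap: 0.0186
bar in hook 8.2 -11.9 y 1.2 F x,y,z stand 8.7 0.0 -12.8 Tq [-1.19 -0.64 -0.01] rot [ 0.04 -0.11 -0.18]
clock: 20.6
tcp_pos: [0.5954, -0.2028, 0.1552]
orientation: [-0.0, 0.513, 0.858, 0.0]
wrist_force: [-0.4, 0.1, -5.2]
finger_gap: 0.0189
clock: 21.0
tcp_pos: [0.597, -0.2061, 0.1487]
orientation: [-0.0, 0.513, 0.858, 0.0]
wrist_force: [-0.1, -0.2, -5.4]
finger_gap: 0.0187
bar in hook 0.4 7.3 y 1.5 F x,y,z stand 0.1 -0.2 -5.4 Tq [0.12 0.07 0.01] rot [ 0.01  0.02 -0.23]
```

```bash
python3 -m inch '[[0,0,0.06,0,0,0,0.5],[0,0,0.05,0,0,0,0.5],[0,0,0,0,0,0,0.5]]'; python3 rel.py; python3 -m inch '[[0,0,0.04,0,0,0,0.5],[0,0,0,0,0,0,0.5]]'; python3 rel.py
```

```text
clock: 21.3
tcp_pos: [0.5971, -0.206, 0.1479]
orientation: [0.0, 0.513, 0.858, 0.0]
wrist_force: [0.8, -0.3, -5.1]
finger_gap: 0.0186
bar in hook 0.4 8.1 y 1.6 F x,y,z stand 0.6 0.6 -5.1 Tq [ 0.04  0.07 -0.06] rot [-0.01 -0.   -0.24]
clock: 21.5
tcp_pos: [0.5971, -0.206, 0.1478]
orientation: [0.0, 0.513, 0.858, 0.0]
wrist_force: [0.0, 1.1, -3.1]
finger_gap: 0.0187
bar in hook 0.5 8.2 y 1.6 F x,y,z stand -0.9 0.6 -3.1 Tq [ 0.07  0.1  -0.01] rot [-0.02 -0.01 -0.24]
```

```bash
python3 -m inch '[[0,0,0.03,0,0,0,0.5],[0,0,0,0,0,0,2.4],[0,0,0,0,0,0,3],[0,0,0,0,0,0,5],[0,0,0,0,0,0,7]]'; python3 rel.py; python3 -m inch '[[0,0,0,0,0,0,7],[0,0,0,0,0,0,7],[0,0,0,0,0,0,7]]'; python3 rel.py
python3 - <<'E'
from h import *
p=cam('wrist'); save(p,'w7.png')
E
```

```text
clock: 22.0
tcp_pos: [0.5974, -0.2062, 0.1476]
orientation: [0.001, 0.513, 0.858, 0.0]
wrist_force: [-1.1, -0.2, -0.3]
finger_gap: 0.0581
bar in hook 0.1 8.4 y 1.7 F x,y,z stand -0.3 -1.0 -0.3 Tq [-0.   -0.04 -0.01] rot [-0.04 -0.05 -0.24]
clock: 22.3
tcp_pos: [0.597, -0.206, 0.1472]
orientation: [-0.0, 0.513, 0.858, 0.0]
wrist_force: [0.0, 0.0, 0.5]
finger_gap: 0.0695
bar in hook 0.5 8.8 y 1.5 F x,y,z stand 0.0 0.0 0.5 Tq [-0.01 -0.01 -0.01] rot [-0.    0.   -0.24]
```

View pics/w7.png

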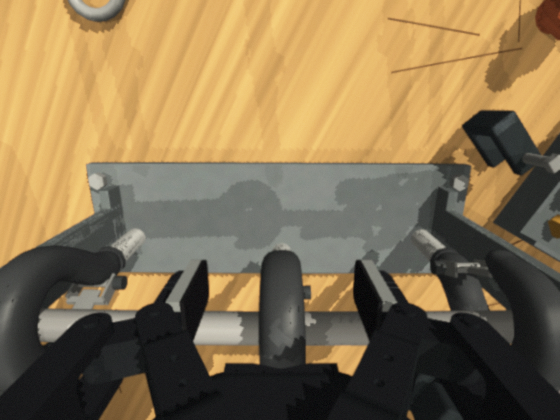

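The wrist picture shows the hook hanging on the bar (column 282, row 300), with the fingers open and clear on both sides of it. The neighbouring hooks are well away. I'll retreat straight up.

```bash
python3 -m inch '[[0,0,-1,0,0,0,7],[0,0,-2,0,0,0,7],[0,0,-3,0,0,0,7],[0,0,-3,0,0,0,7],[0,0,-3,0,0,0,7]]'; python3 -m inch '[[2,0,-2,0,0,0,7],[4,0,0,0,0,0,7],[4.5,0,0,0,0,0,7],[4.5,0,0,0,0,0,7],[0,0,0,0,0,0,7]]'; python3 -m inch '[[0,0,0,0,0,0,7],[0,0,0,0,0,0,7],[0,0,0,0,0,0,7],[0,0,0,0,0,0,7],[0,0,0,0,0,0,7]]'
python3 - <<'E'
from h import *
o=np.array([.607,-.228]); a=np.radians(28.0); ay=np.array([np.cos(a),np.sin(a)]); ax=np.array([ay[1],-ay[0]])
for n in('scene','wrist'):
    p=cam(n); save(p,n+'8.png'); c=cloud(p); x=((c[:,:2]-o)@ax)*1000; y=((c[:,:2]-o)@ay)*1000; z=(c[:,2]-.152)*1000
    j=(abs(y-1.5)<16)&(abs(x)<50)&(z>-115)&(z<60)
    for lo in range(-110,50,10):
        k=j&(z>=lo)&(z<lo+10)
        if k.sum()>3: print(n,lo,k.sum(),'x',np.percentile(x[k],[2,50,98]).round(1),'y',np.percentile(y[k],[2,50,98]).round(1))
    for l in ['hook','hook_seat','hook_foot','tongue']:
        for d in tip_of(p,l)[:3]: print(n,l,round(d['confidence'],2),np.round(d['location'],1))
p=cam('scene'); cv2.imwrite('pics/s9.png',cv2.resize(p['pixels'][130:260,60:180],None,fx=4.5,fy=4.5,interpolation=cv2.INTER_CUBIC)[:,:,::-1])
E
```

```text
clock: 22.85
tcp_pos: [0.597, -0.206, 0.2692]
orientation: [0.0, 0.513, 0.858, 0.0]
wrist_force: [0.0, -0.1, 0.1]
finger_gap: 0.0705
clock: 23.35
tcp_pos: [0.5232, -0.0698, 0.2889]
orientation: [-0.0, 0.511, 0.859, 0.0]
wrist_force: [0.9, 0.5, 0.4]
finger_gap: 0.07
clock: 23.85
tcp_pos: [0.5264, -0.0747, 0.2868]
orientation: [-0.0, 0.514, 0.858, -0.0]
wrist_force: [0.2, -0.3, 0.3]
finger_gap: 0.0699
scene -40 24 x [-11.5  -5.   17.1] y [-1.8 10.2 16.3]
scene -30 45 x [-18.2  -5.1  17.6] y [-6.1  9.8 14.4]
scene -20 62 x [-27.2 -10.1  18.6] y [-0.3  8.8 12.4]
scene -10 75 x [-31.4 -13.1  33. ] y [-0.2  9.2 12.7]
scene 0 70 x [-31.7 -16.7  32.3] y [ 5.4 10.4 13.2]
scene 10 134 x [-31.1  -2.6  31.6] y [ 2.3 10.9 16.6]
scene 20 153 x [-27.4   0.3  29.5] y [ 0.4 11.1 14.4]
scene 30 191 x [-19.5   1.8  21.7] y [-3.5  8.2 13.8]
scene 40 9 x [-4.6  0.2  5.9] y [0.  4.7 7.3]
scene hook 0.89 [ 99.9 205.4]
scene hook_seat 0.87 [ 96.  201.5]
scene hook_foot 0.6 [ 98.9 195.9]
scene hook_foot 0.28 [111.8 198.7]
scene tongue 0.24 [187.1 305.1]
wrist -110 16 x [1.  2.7 7.1] y [-5.3  0.9  8.2]
wrist 
[... 224 characters left out ...]
.3] y [-7.2  1.6 11.7]
wrist -50 8 x [-7.3  5.8  6.6] y [-9.3 13.1 17.3]
wrist -40 31 x [ 5.   7.1 11.1] y [-10.4  14.9  17.3]
wrist -30 11 x [-27.8   9.2  14.3] y [-0.6 13.3 13.4]
wrist -20 29 x [-33.1 -30.9 -26.4] y [-7.3  1.4  9.6]
wrist -10 79 x [-35.8 -34.1 -27.3] y [-8.1  1.4 10.5]
wrist 0 164 x [-36.2 -34.1  -6.4] y [-13.2   1.4  16.3]
wrist 10 308 x [-34.8 -29.8   1.1] y [-14.    1.4  17. ]
wrist 20 287 x [-31.1 -25.7 -12. ] y [-8.5  1.4 11.4]
wrist 30 189 x [-24.  -18.7 -13.8] y [-7.3  0.5  9.2]
wrist hook 0.96 [283.8 354.4]
wrist hook 0.3 [280.2 335.4]
wrist hook 0.24 [276.3 372.4]
wrist hook_seat 0.73 [279.6 360.5]
wrist hook_foot 0.57 [278.9 307.9]
wrist tongue 0.46 [279.4 336.6]
```

View pics/s9.png

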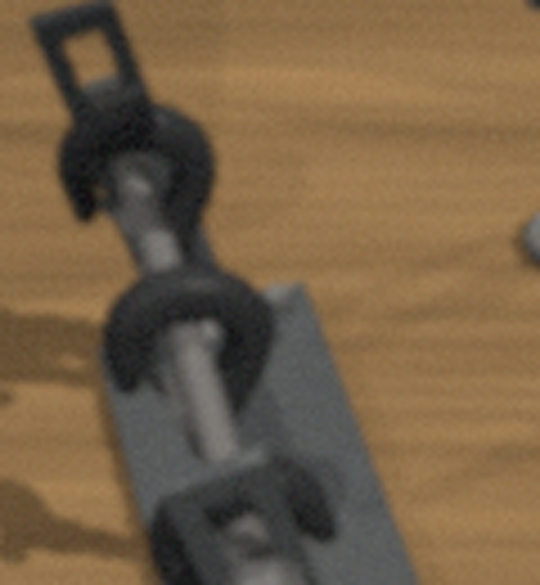

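View pics/wrist8.png

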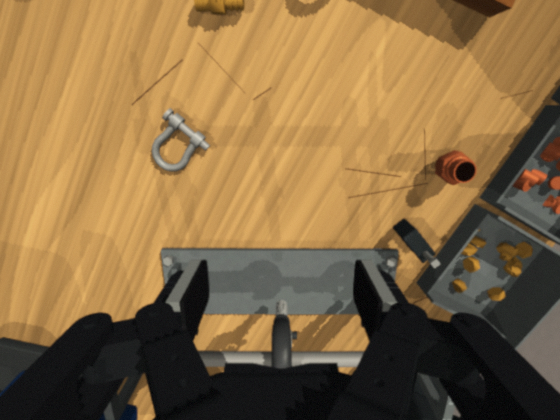

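```bash
cat > sw.py <<'E'
from h import *
o=np.array([.607,-.228]); a=np.radians(28.0); ay=np.array([np.cos(a),np.sin(a)]); ax=np.array([ay[1],-ay[0]])
for i in range(4):
    p=cam('wrist'); c=cloud(p); x=((c[:,:2]-o)@ax)*1000; y=((c[:,:2]-o)@ay)*1000; z=(c[:,2]-.152)*1000
    j=(abs(y-1.5)<5)&(abs(x)<50)&(z>-108)&(z<-70); k=np.polyfit(z[j],x[j],1); print(get_state()['clock'],j.sum(),'slope',k[0].round(4),'x at -90',np.polyval(k,-90).round(2))
E
python3 sw.py; for i in 1 2 3 4; do python3 -m inch '[[0,0,0,0,0,0,7],[0,0,0,0,0,0,7],[0,0,0,0,0,0,7],[0,0,0,0,0,0,7],[0,0,0,0,0,0,7]]' | head -1; python3 sw.py|tail -2; done
```

```text
24.45 95 slope -0.0753 x at -90 1.42
24.5 95 slope -0.0805 x at -90 1.35
24.55 95 slope -0.0835 x at -90 1.43
24.6 98 slope -0.0749 x at -90 1.49
clock: 25.1
25.25 98 slope -0.0802 x at -90 1.45
25.3 92 slope -0.0863 x at -90 1.3
clock: 25.8
25.95 96 slope -0.0769 x at -90 1.32
26.0 98 slope -0.0733 x at -90 1.3
clock: 26.5
26.65 96 slope -0.0739 x at -90 1.28
26.7 97 slope -0.0874 x at -90 1.44
clock: 27.2
27.35 94 slope -0.0762 x at -90 1.4
27.4 96 slope -0.0832 x at -90 1.3
```

At rest, tilted about 0.08 rad. That's within the limits, so I'm handing in.

```bash
python3 -c "
from h import *
print(workorder.hand_in())"
```

```text
the job is handed in; nothing more can be done
None
```

The hook is hanging on the stock rail's bar, midway between the two hooks already there. I handed the job in at about 27 s of the 64 s; the hand-in gives no verdict.

- **Finding the bar:** the depth images put its axis at about 161 mm above the bench, and the hook touched it there when it seated.
- **Pushing on:** the latch gave way at about 6 N. That force dropped to zero about 6 mm before the bar seated, which I took as the latch snapping shut. The hook then seated with about 4.5 N.
- **Tug back:** the bar met the latch about 21–22 mm back, against the roughly 24 mm expected. The latch held at about 11 N for more than 0.4 s; then I let the hook down and released it.
- **Last checks:** the hook's origin is within a few mm of the bar line and about 1.5 mm from the rail's middle, at a height of about 152 mm. It leans about 0.08 rad (limit 0.3) and did not move over 3 s. The gripper is well clear, with no force at the wrist.
- **Not confirmed by sight:** I judged the shut latch by force alone. The final pictures show the hook in place but not the latch clearly.
- **Other fittings:** the arm kept clear of them and the wrist force showed no knock. I did not measure their positions again at the end.

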